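# Pass a planed block through the width gauge to the stop

## Robot

A 7-joint arm with a two-finger parallel gripper is mounted at the origin on a cart in front of the work surface, level with it; the furniture and walls round the work are solid. World frame = base frame: x ahead of the robot, y to its left, z up, the work surface at z = 0. Lengths are in m, angles in rad, forces in N, time in s.
With the tool pointing down it reaches from about 0.35 to 0.9 m from the base axis. Payload 8.1 kg.
Tool frame: the origin (TCP) lies at the very end of the fingers, on their centre line; the grasp point (between the pads) lies 19 mm behind it; y points along the fingers, z is the direction in which the jaws open and shut, and the axes are right-handed (so a half turn about y gives the same grasp; the last joint's range is limited). The gripper opens to 85 mm and grips with 20 to 120 N. Pads are 22 mm wide; open, the fingers measure 114 mm over their backs; the gripper's body (76 mm by 85 mm) begins 54 mm behind the grasp point. The pads swing forward as they close: fully open they stand 13 mm farther back than shut.
Start: joints at [1.03, 0.434, 0.025, 1.573, -0.012, 1.134, -0.075], TCP at [0.265, -0.566, 0.231] pointing down, gripper open.
Joint ranges: [-2.62, 2.62], [-0.44, 2.09], [-1.27, 1.32], [0.08, 2.57], [-1.32, 4.46], [0.12, 2], [-2.74, 2.74]. Speed limits (rad/s): [2.22, 2.22, 3.01, 3.01, 3.14, 3.14, 3.14].

## Interface

Orientations are given as a unit quaternion [w, x, y, z].
In Python, from cell import manip gives the robot as it stands. The module is installed in compiled form; this text tells all that it offers.
- The arm moves only by the tool servo_tool, never from a script. Its argument "commands" is a list of rows, each a list of 7 numbers: the shift along the tool's x, y, z in m, then the turn, a rotation vector about the tool's x, y, z in rad, then the gripper command: -1 is shut, 1 is fully open, values between are in proportion. In form: [[tx, ty, tz, rx, ry, rz, jaw], ...]. A call has 1 to 10 rows; each row is the pose to reach, as a shift and turn from the pose commanded when the call began, along the tool's axes at that moment; what a row does not reach only later rows make up. A row lasts 1/10 s, in which the tool goes at most 50 mm and 8.59 degrees, less where a joint would pass 70% of its speed; a pose out of reach is approached as far as the arm can. A call with a gripper value outside its range is refused whole. The fingers move at their own pace and stop on an object; the grip force is fixed at half the most. Time passes only in rows, so rows that repeat a pose let the fingers close. It gives the time, the measured TCP pose, the force and the opening at its end, in the units of the state.
- manip.read_state(): the state, without advancing time (a new reading comes with each control period).
- manip.get_image(name): name is "scene" or "top"; returns the picture (480x640x3 uint8, blue, green, red); there is no depth.
- manip.camera_model(name): a dict with "vertical_fov" (degrees; the focal length in pixels is half the picture's height over the tangent of half this angle, whatever the lens; pixels are square), "cx", "cy" (the principal point, pixels), "k1" (the pictures are not rectified: a ray, as slopes to the right and down, at radius r is drawn at 1 + k1 r^2 times it, then the intrinsics apply), "extrinsics" (4x4, takes a point from camera to world coordinates). Camera axes: x right, y down, z forward; pixel columns grow to the right and rows downward; lengths in m; the calibration is good to about 2 mm. A picture is of the moment at which its call begins. camera_model takes no time and is no camera call.
- manip.finish_job(): hands the job in, once; it reports no verdict.
Trained networks look in the newest picture that a camera, given by its name, has taken for a name from the list of things; names that differ only in an ending like _2 or _b are one class to them, and where a whole thing is asked for, a point or a joint stands for the part that bears it (a point fixed in the world has none). Each returns a list of dicts, best first, with "score" (0 to 1); they miss things now and then, are a little off and sometimes report something else, mostly with a low value. They report only what shows in the picture. A call takes as long as a camera call.
- manip.outline_of(label, camera): "pixels" (480x640 bool, what is visible of it) and "bbox" ([centre column, centre row, width, height] in pixels, round what is visible of it).
- manip.landmark_of(label, camera): "location" ([row, column] in pixels: a listed point, or the origin of a listed thing).
The state is a dict: "clock": time; "q": joint angles; "joint_velocities": joint speeds; "effort": joint torques, N m; "eef_pos": TCP position; "tool_rot": TCP orientation; "wrist_force": force on the tool from outside, world axes, zero at the start; "moment": the same for the moment, N m; "grip_width": finger opening in m.
Only numpy, scipy, OpenCV 4.12 (cv2) and the standard library are available. Lean on these libraries where they do the work, as an engineer would, in place of code of your own. Each camera call takes 0.05 s, during which the arm holds its last target. There are 200 camera calls.

## Task

Check the planed pine block in the bench's width gauge: push it flat along the bench, one end first, through the gap between the two round wooden dogs, and on until its leading end sits square against the stop batten behind them. Only push it, never lift or tip it, then move the fingers clear; leave the other things on the bench where they are.

Things in the scene. Friction and masses are not known exactly. Their poses are not given: they have to be found in the camera images.
- block_mid (a point): Centre of the plain planed pine block, 170 long x 85 wide x 42 mm high, loose and flat on the bench, about 0.36 kg. The point is 21 mm above its underside; x runs along the length, y across, z up; both ends are alike. At the start it lies on the side of the dogs away from the stop, up to 0.3 rad askew and 35 mm off the gap's centre line.
- gauge: Fixed width gauge: two upright round dark wooden dogs (32 mm diameter, 45 mm high) 93 mm apart face to face, and a dark stop batten behind. Origin: on the bench surface midway between the dogs; x points level through the gap to the stop, y along the line of the dogs (their axes at y = +62.5 and -62.5 mm), z up. With the block home its rear end is at x = 20 mm, just past the dogs.
- paste_pot_large: Bystander: small cream-white round pot, 45 mm diameter, 34 mm high, loose, beside the gauge about 135 mm from the gap's centre line; origin at the centre of its underside.
- paste_pot_small: Bystander: smaller cream-white round pot, 37 mm diameter, 20 mm high, loose, on the other side of the gauge from the larger pot, also about 135 mm off; origin at the centre of its underside.
- hardware_jar: Bystander: glass jar of hardware with a lid, 64 mm diameter, 88 mm high, loose, beyond the block as seen from the robot; origin at the centre of its underside.
- pine_block: The pine block as a whole; origin at the centre of its underside. Its own axes are turned 10 degrees from its edges, so take its direction from block_mid.
- stop_face (a point): Middle of the stop batten's face toward the dogs, 190 mm from the line of the dogs along the gauge's x, 15 mm above the bench; axes as the gauge's. The fixed batten is 150 mm long along y, 35 mm thick along x, 30 mm high (bolt heads to 39 mm); its face is square to x.

How it is judged:
On the way:
1. the block lies half-way through the gap, between the two dogs (x of block_mid in the frame of gauge between -0.06 and 0.06 m and y of block_mid in the frame of gauge between -0.016 and 0.016 m), for 0.1 s.
At the end, for the whole second after the job is handed in: The block lies flat and still behind the dogs, its leading end within 6 mm of the stop's face, square to it within 0.08 rad, and its centre within 20 mm of the gap's centre line (x of block_mid in the frame of gauge between 0.099 and 0.112 m and y of block_mid in the frame of gauge between -0.02 and 0.02 m and angle between the x axis of block_mid and the x axis of gauge, either way round below 0.08 rad and height (world z) of block_mid below 0.027 m and angle between block_mid's own z axis and vertical below 0.05 rad and linear speed of pine_block below 0.01 m/s); the robot touches nothing.
It fails at once if the block is lifted or tipped (more than 12 mm or 0.15 rad) (height (world z) of block_mid above 0.033 m or angle between block_mid's own z axis and vertical above 0.15 rad).
It fails at once if one of the two pots or the jar is moved more than 20 mm (distance of any of paste_pot_large, paste_pot_small, hardware_jar from where it was at the start of the episode above 0.02 m).
It also fails if it takes over 72 s, if anything falls off the work surface, if the arm or the gripper's body presses on something with over 40 N, if the wrist force passes 120 N, or if a joint passes its speed limit or range.

## Working session

There is one attempt and no reset: what is moved stays moved. The work goes in short steps, Python scripts to look and compute and a tool call to move; the robot and the scene stay as the last step left them, time stands still between calls to the robot, and variables do not carry over. Pictures are saved under pics/ and viewed, about 8 in all and at most 12, crops included, and the job is handed in when it is done.

Besides the shell and the picture viewer there is one more tool, called after "Request:" as name(argument=value, ...), one argument or row to a line, values as JSON. servo_tool: Moves the arm, as the interface text tells. Its arguments: {"type":"object","properties":{"commands":{"type":"array"}},"required":["commands"]}

```bash
mkdir -p pics; cat > h.py <<'E'
import numpy as np, cv2
from cell import manip
def cam(n):
    m=manip.camera_model(n); f=240/np.tan(np.radians(m["vertical_fov"])/2)
    return m,f,np.array(m["extrinsics"])
def ray(n,u,v):
    m,f,E=cam(n); d=np.array([(u-m["cx"])/f,(v-m["cy"])/f]); s=d.copy()
    for _ in range(30): s=d/(1+m["k1"]*(s@s))
    return E[:3,3],E[:3,:3]@np.array([s[0],s[1],1])
def at_z(n,u,v,z):
    o,d=ray(n,u,v); return o+d*(z-o[2])/d[2]
def proj(n,p):
    m,f,E=cam(n); c=E[:3,:3].T@(np.array(p)-E[:3,3]); s=c[:2]/c[2]; s=s*(1+m["k1"]*(s@s))
    return s*f+[m["cx"],m["cy"]]
E
python3 - <<'E'
from h import *
np.set_printoptions(precision=4,suppress=True)
a=manip.get_image("scene");b=manip.get_image("top")
cv2.imwrite("pics/s0.png",a);cv2.imwrite("pics/t0.png",b)
Z=dict(block_mid=.021,gauge=0,stop_face=.015,paste_pot_large=0,paste_pot_small=0,hardware_jar=0)
for n in("scene","top"):
    print(n,cam(n)[2][:3,3])
    for l,z in Z.items():
        for r in manip.landmark_of(l,n)[:2]:
            v,u=r["location"];print(l,round(r["score"],2),(round(u),round(v)),at_z(n,u,v,z)[:2])
s=manip.read_state();print(s["clock"],s["eef_pos"],s["tool_rot"],s["grip_width"])
E
```

```text
scene [ 0.118  -0.5074  0.5897]
block_mid 0.7 (376, 299) [ 0.619  -0.1248]
stop_face 0.57 (227, 234) [0.5564 0.2238]
paste_pot_large 0.92 (226, 304) [0.439  0.0658]
paste_pot_small 0.62 (325, 242) [0.6929 0.0754]
hardware_jar 0.71 (419, 263) [ 0.775  -0.1025]
top [0.5008 0.0126 0.8858]
block_mid 0.77 (410, 250) [ 0.6212 -0.1353]
gauge 0.3 (405, 256) [ 0.6125 -0.1294]
stop_face 0.93 (204, 280) [0.562  0.2149]
stop_face 0.66 (407, 251) [ 0.6203 -0.1307]
paste_pot_large 0.89 (287, 359) [0.4324 0.0705]
paste_pot_small 0.7 (285, 200) [0.7089 0.0819]
hardware_jar 0.76 (393, 167) [ 0.7735 -0.108 ]
0.7 [ 0.2649 -0.5661  0.2313] [-0.1535  0.1535 -0.6902  0.6902] 0.0852230345608868
```

View pics/t0.png

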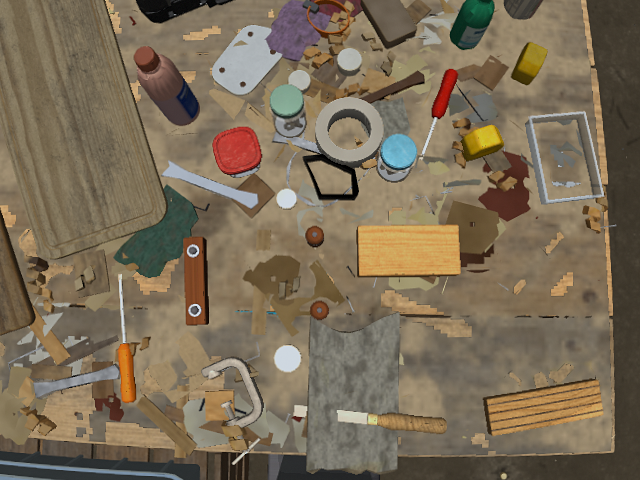

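View pics/s0.png

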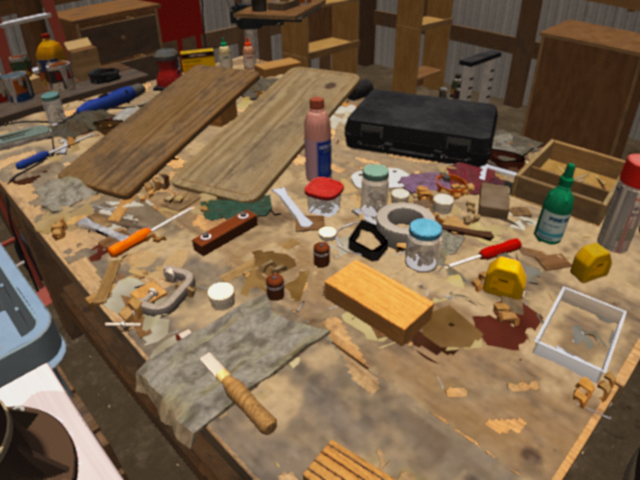

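The top view shows the block at columns 357–460, rows 225–276. The dogs are at (315,236) and (319,310), and the batten at column 195, rows 237–325. The pots are at (287,199) and (287,358), and the blue-lidded jar at (397,150). Next I'll fit the known shapes to the masks.

```bash
cat >> h.py <<'E'
from scipy.optimize import minimize
def box(cx,cy,l,w,h): return np.array([[cx+a*l/2,cy+b*w/2,z] for a in(-1,1) for b in(-1,1) for z in(0,h)])
def cyl(cx,cy,r,h): return np.array([[cx+r*np.cos(t),cy+r*np.sin(t),z] for t in np.linspace(0,6.28,24) for z in(0,h)])
BLOCK=[box(0,0,.17,.085,.042)]
GAUGE=[cyl(0,.0625,.016,.045),cyl(0,-.0625,.016,.045),box(.2075,0,.035,.15,.030)]
def draw(n,parts,p):
    m=np.zeros((480,640),np.uint8); c,s=np.cos(p[2]),np.sin(p[2])
    for P in parts:
        W=np.c_[P[:,0]*c-P[:,1]*s+p[0],P[:,0]*s+P[:,1]*c+p[1],P[:,2]]
        q=np.array([proj(n,w) for w in W])
        cv2.fillConvexPoly(m,np.round(cv2.convexHull(q.astype(np.float32))*16).astype(np.int32),255,cv2.LINE_AA,4)
    return m/255.
def fit(n,parts,mask,p0):
    m=mask.astype(float)
    f=lambda p:1-np.minimum(d:=draw(n,parts,p),m).sum()/np.maximum(d,m).sum()
    p0=np.array(p0); r=minimize(f,p0,method="Nelder-Mead",options=dict(xatol=1e-4,fatol=1e-4,maxiter=150,initial_simplex=np.vstack([p0,p0+[.008,0,0],p0+[0,.008,0],p0+[0,0,.05]])))
    return r.x,1-r.fun
E
python3 - <<'E'
from h import *
np.set_printoptions(precision=4,suppress=True)
im=manip.get_image("top"); hsv=cv2.cvtColor(im,cv2.COLOR_BGR2HSV)
for (u,v) in [(315,236),(319,310),(195,280),(310,250),(410,250)]: print((u,v),hsv[v,u])
d1=at_z("top",315,236,.045);d2=at_z("top",319,310,.045); print(d1,d2,np.linalg.norm(d1-d2))
ax=(d1-d2)[:2]; c=(d1+d2)[:2]/2
yaw=np.arctan2(-ax[1],-ax[0])+np.pi/2 ; # x toward stop (+y world)
t=at_z("top",204,280,.015)[:2]-c; print("c",c,"dir",np.arctan2(t[1],t[0]),yaw)
g=manip.outline_of("gauge","top")
for r in g[:2]: print("gauge",r["score"],r["bbox"],r["pixels"].sum())
p0=[*c,np.arctan2(t[1],t[0])]
if g: print(fit("top",GAUGE,g[0]["pixels"],p0))
b=manip.outline_of("pine_block","top")
for r in b[:2]: print("block",r["score"],r["bbox"],r["pixels"].sum())
pb,iou=fit("top",BLOCK,b[0]["pixels"],[.62,-.135,1.57]);print(pb,iou)
o=im.copy(); o[g[0]["pixels"]]=o[g[0]["pixels"]]//2+[120,0,0] if g else 0
for P,p in((GAUGE,p0),(BLOCK,pb)):
    cs,_=cv2.findContours((draw("top",P,p)>.5).astype(np.uint8),0,1); cv2.drawContours(o,cs,-1,(0,255,0),1)
cv2.imwrite("pics/t1.png",cv2.resize(o[180:380,170:480],None,fx=2.5,fy=2.5))
E
```

```text
(315, 236) [  4  49 114]
(319, 310) [120   9 113]
(195, 280) [ 12 181 120]
(310, 250) [ 17  90 133]
(410, 250) [ 18 142 210]
[0.6375 0.0271 0.045 ] [0.5158 0.0176 0.045 ] 0.12202018792411763
c [0.5767 0.0224] dir 1.6475184839063717 -1.4924488965352922
block 0.69 [407.1, 251.8, 104.5, 49.0] 5294
[ 0.6183 -0.1295  1.612 ] 0.9376403080905035Traceback (most recent call last):
  File "<stdin>", line 16, in <module>
IndexError: list index out of range
```

```bash
cat > look.py <<'E'
from h import *
import sys
np.set_printoptions(precision=4,suppress=True)
def block(im,p0):
    hsv=cv2.cvtColor(im,cv2.COLOR_BGR2HSV)
    m=cv2.inRange(hsv,(12,95,150),(26,255,255))>0
    n=cv2.dilate((draw("top",BLOCK,p0)>.5).astype(np.uint8),np.ones((15,15)))>0
    m=cv2.morphologyEx((m&n).astype(np.uint8),cv2.MORPH_OPEN,np.ones((5,5)))
    m=cv2.morphologyEx(m,cv2.MORPH_CLOSE,np.ones((7,7)))
    return fit("top",BLOCK,m>0,p0)
def rel(p,g):
    c,s=np.cos(g[2]),np.sin(g[2]); d=np.array(p[:2])-g[:2]
    return np.array([c*d[0]+s*d[1],-s*d[0]+c*d[1],p[2]-g[2]])
def overlay(im,items,name):
    o=im.copy()
    for P,p in items:
        for part in P:
            cs,_=cv2.findContours((draw("top",[part],p)>.5).astype(np.uint8),0,1); cv2.drawContours(o,cs,-1,(0,255,0),1)
    cv2.imwrite(name,cv2.resize(o[170:390,160:480],None,fx=2.5,fy=2.5))
E
python3 - <<'E'
from look import *
im=manip.get_image("top"); hsv=cv2.cvtColor(im,cv2.COLOR_BGR2HSV)
p0=[.5767,.0224,1.648]
m=((hsv[...,0]<16)|(hsv[...,0]>172))&(hsv[...,1]>125)&(hsv[...,2]<150)
n=cv2.dilate((draw("top",GAUGE,p0)>.5).astype(np.uint8),np.ones((11,11)))>0
m=cv2.morphologyEx((m&n).astype(np.uint8),cv2.MORPH_CLOSE,np.ones((11,11)))
g,i=fit("top",GAUGE,m>0,p0);print("gauge",g,i)
pb,i=block(im,[.618,-.1295,1.612]);print("block",pb,i,"rel",rel(pb,g))
overlay(im,[(GAUGE,g),(BLOCK,pb)],"pics/t1.png")
E
```

```text
Traceback (most recent call last):
  File "h.py", line 30, in fit
    p0=np.array(p0); r=minimize(f,p0,method="Nelder-Mead",options=dict(xatol=1e-4,fatol=1e-4,maxiter=150,initial_simplex=np.vstack([p0,p0+[.008,0,0],p0+[0,.008,0],p0+[0,0,.05]])))
                       ~~~~~~~~^^^^^^^^^^^^^^^^^^^^^^^^^^^^^^^^^^^^^^^^^^^^^^^^^^^^^^^^^^^^^^^^^^^^^^^^^^^^^^^^^^^^^^^^^^^^^^^^^^^^^^^^^^^^^^^^^^^^^^^^^^^^^^^^^^^^^^^^^^^^^^^^^^^^
  File "h.py", line 29, in <lambda>
    f=lambda p:1-np.minimum(d:=draw(n,parts,p),m).sum()/np.maximum(d,m).sum()
                               ~~~~^^^^^^^^^^^
  File "h.py", line 24, in draw
    q=np.array([proj(n,w) for w in W])
                ~~~~^^^^^
  File "h.py", line 13, in proj
    m,f,E=cam(n); c=E[:3,:3].T@(np.array(p)-E[:3,3]); s=c[:2]/c[2]; s=s*(1+m["k1"]*(s@s))
          ~~~^^^
  File "h.py", line 4, in cam
    m=manip.camera_model(n); f=240/np.tan(np.radians(m["vertical_fov"])/2)
ValueError: time passes only in moves, steps and waits
```

Too many `camera_model` calls, so I'll cache it.

```bash
sed -i 's/^def cam(n):/import functools\n@functools.cache\ndef cam(n):/' h.py
python3 - <<'E'
from look import *
im=manip.get_image("top"); hsv=cv2.cvtColor(im,cv2.COLOR_BGR2HSV)
p0=[.5767,.0224,1.648]
m=((hsv[...,0]<16)|(hsv[...,0]>172))&(hsv[...,1]>125)&(hsv[...,2]<150)
n=cv2.dilate((draw("top",GAUGE,p0)>.5).astype(np.uint8),np.ones((11,11)))>0
m=cv2.morphologyEx((m&n).astype(np.uint8),cv2.MORPH_CLOSE,np.ones((11,11)))
g,i=fit("top",GAUGE,m>0,p0);print("gauge",g,i)
pb,i=block(im,[.618,-.1295,1.612]);print("block",pb,i,"rel",rel(pb,g))
overlay(im,[(GAUGE,g),(BLOCK,pb)],"pics/t1.png")
print(manip.read_state()["clock"])
E
```

```text
gauge [0.5778 0.0234 1.6559] 0.8328372523516042
block [ 0.6212 -0.1316  1.6236] 0.8936903451510061 rel [-0.1581 -0.03   -0.0323]
0.95
```

View pics/t1.png

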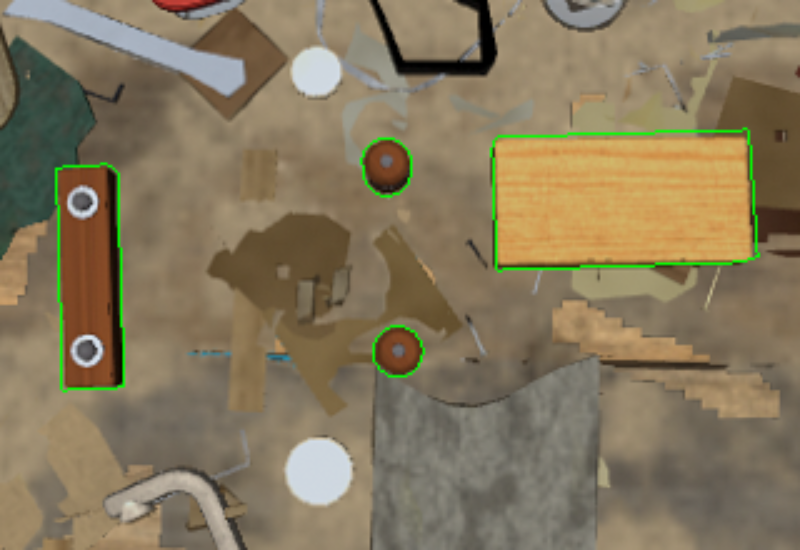

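The fit sits well on the dogs, batten and block. The block lies at gauge x −158 mm, y −30 mm, yaw −0.03. My plan is to push it sideways 30 mm onto the centre line with the open fingers, jaw axis along the gauge x. After that I'll push the rear end with narrowed fingers that fit between the dogs.

```bash
cat > go.py <<'E'
from look import *
from scipy.spatial.transform import Rotation as R
G=np.array([.5778,.0234,1.6559])
def g2w(x,y):
    c,s=np.cos(G[2]),np.sin(G[2]); return np.array([G[0]+c*x-s*y,G[1]+s*x+c*y])
def go(x,y,z,jaw):  # target in gauge frame, jaw = angle of tool z from gauge x
    s=manip.read_state(); T=R.from_quat(np.roll(s["tool_rot"],-1)); A=T.as_matrix()
    best=None
    for k in(0,np.pi):
        a=G[2]+jaw+k; Z=np.array([np.cos(a),np.sin(a),0]); Y=np.array([0,0,-1.])
        B=np.c_[np.cross(Y,Z),Y,Z]; r=R.from_matrix(A.T@B).as_rotvec()
        t=A.T@(np.r_[g2w(x,y),z]-s["eef_pos"])
        print("shift",t.round(4),"turn",r.round(4), "jawflip",k>0)
    f=s["wrist_force"]; gp=rel([*s["eef_pos"][:2],np.arctan2(A[1,2],A[0,2])],G)
    print("now",s["clock"],"tcp gauge",gp,s["eef_pos"][2],"F",np.round(f,1),"w",s["grip_width"],"q",np.round(s["q"],2))
E
python3 -c "
from go import *
go(-.158,-.097,.2,0); print(R.from_quat(np.roll(manip.read_state()['tool_rot'],-1)).as_matrix())"
```

```text
shift [-0.5697  0.0313 -0.2195] turn [ 0.     -2.789   0.0001] jawflip False
shift [-0.5697  0.0313 -0.2195] turn [-0.0001  0.3526  0.    ] jawflip True
now 0.95 tcp gauge [-0.5608  0.3619 -2.789 ] 0.2313288230436896 F [-0.3 -0.2 -0.1] w 0.08524126572790458 q [ 1.03  0.43  0.03  1.57 -0.01  1.13 -0.08]
[[-0.9057 -0.      0.4238]
 [-0.4238 -0.0001 -0.9057]
 [ 0.     -1.      0.0001]]
```

Request:
servo_tool(
  commands=[
    [-0.5697, 0.031, -0.2195, 0, 0.3526, 0, 1],
    [-0.5697, 0.031, -0.2195, 0, 0.3526, 0, 1],
    [-0.5697, 0.031, -0.2195, 0, 0.3526, 0, 1],
    [-0.5697, 0.031, -0.2195, 0, 0.3526, 0, 1],
    [-0.5697, 0.031, -0.2195, 0, 0.3526, 0, 1],
    [-0.5697, 0.031, -0.2195, 0, 0.3526, 0, 1],
    [-0.5697, 0.031, -0.2195, 0, 0.3526, 0, 1],
    [-0.5697, 0.031, -0.2195, 0, 0.3526, 0, 1],
    [-0.5697, 0.031, -0.2195, 0, 0.3526, 0, 1],
    [-0.5697, 0.031, -0.2195, 0, 0.3526, 0, 1],
  ],
)

```text
clock: 1.95
eef_pos: [0.6112, -0.2054, 0.2061]
tool_rot: [-0.03, 0.03, -0.706, 0.707]
wrist_force: [0.1, -0.9, 0.0]
grip_width: 0.0853
```

```bash
python3 -c "
from go import *
go(-.158,-.097,.2,0)"
```

```text
shift [-0.0832  0.0061 -0.0728] turn [ 0.0005  3.1414 -0.0004] jawflip False
shift [-0.0832  0.0061 -0.0728] turn [-0.0003 -0.0002 -0.0003] jawflip True
now 1.95 tcp gauge [-0.2308 -0.0138 -3.1418] 0.20609002416988875 F [ 0.1 -0.9  0. ] w 0.08525917905466207 q [ 0.26  0.49 -0.02  1.55  0.01  1.1  -1.26]
```

Request:
servo_tool(
  commands=[
    [-0.075, 0.006, -0.066, 0, 0, 0, 1],
    [-0.075, 0.006, -0.066, 0, 0, 0, 1],
    [-0.075, 0.006, -0.066, 0, 0, 0, 1],
    [-0.075, 0.006, -0.066, 0, 0, 0, 1],
    [-0.075, 0.006, -0.066, 0, 0, 0, 1],
  ],
)

```text
clock: 2.45
eef_pos: [0.6785, -0.1363, 0.2]
tool_rot: [-0.029, 0.03, -0.706, 0.707]
wrist_force: [-0.3, -0.5, -0.3]
grip_width: 0.0852
```

```bash
python3 -c "
from go import *
go(-.158,-.097,.022,0)"
```

```text
shift [-0.0103  0.1779 -0.0098] turn [-0.0009  3.1402 -0.0017] jawflip False
shift [-0.0103  0.1779 -0.0098] turn [-0.0011 -0.0014  0.0006] jawflip True
now 2.45 tcp gauge [-0.1676 -0.0868 -3.143 ] 0.19995439672150117 F [-0.3 -0.5 -0.3] w 0.0852424683628204 q [ 0.14  0.57 -0.03  1.42  0.02  1.15 -1.38]
```

Request:
servo_tool(
  commands=[
    [-0.0105, 0.03, -0.01, 0, 0, 0, 1],
    [-0.0105, 0.08, -0.01, 0, 0, 0, 1],
    [-0.0105, 0.12, -0.01, 0, 0, 0, 1],
    [-0.0105, 0.15, -0.01, 0, 0, 0, 1],
    [-0.0105, 0.17, -0.01, 0, 0, 0, 1],
    [-0.0105, 0.178, -0.01, 0, 0, 0, 1],
    [-0.0105, 0.178, -0.01, 0, 0, 0, 1],
  ],
)

```text
clock: 3.15
eef_pos: [0.6877, -0.1254, 0.0215]
tool_rot: [-0.029, 0.03, -0.706, 0.707]
wrist_force: [-0.6, 0.3, 1.4]
grip_width: 0.0853
```

```bash
python3 - <<'E'
from go import *
go(-.158,-.0535,.022,0)
cv2.imwrite("pics/s2.png",cv2.resize(manip.get_image("scene")[150:370,220:540],None,fx=2.5,fy=2.5))
E
```

```text
shift [ 0.0433 -0.0004  0.0005] turn [-0.0026  3.1398 -0.0005] jawflip False
shift [ 0.0433 -0.0004  0.0005] turn [-0.0003 -0.0018  0.0016] jawflip True
now 3.15 tcp gauge [-0.1576 -0.0968 -3.1434] 0.021487688420419964 F [-0.6  0.3  1.4] w 0.085280298817136 q [ 0.12  0.76 -0.03  1.56  0.03  0.83 -1.41]
```

View pics/s2.png

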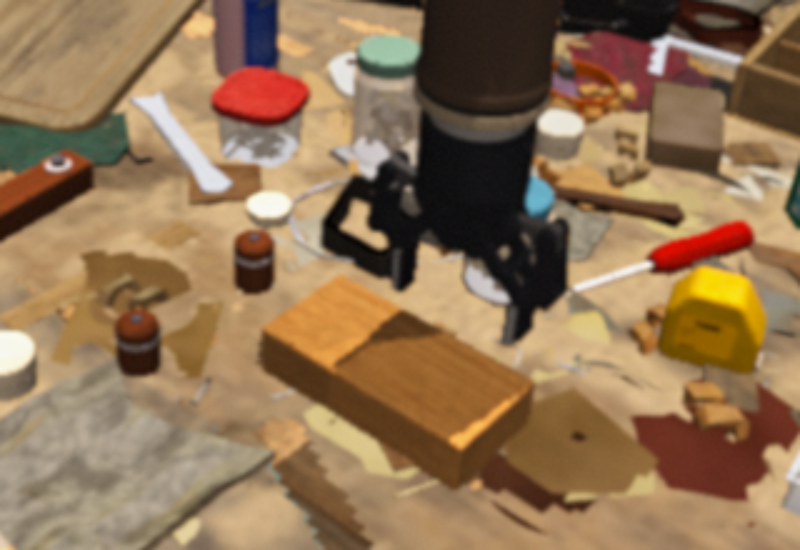

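The fingers straddle the far long side of the block with a small gap, clear of the jar. Next is the sideways push.

Request:
servo_tool(
  commands=[
    [0.006, 0, 0, 0, 0, 0, 1],
    [0.011, 0, 0, 0, 0, 0, 1],
    [0.016, 0, 0, 0, 0, 0, 1],
    [0.021, 0, 0, 0, 0, 0, 1],
    [0.026, 0, 0, 0, 0, 0, 1],
    [0.031, 0, 0, 0, 0, 0, 1],
    [0.036, 0, 0, 0, 0, 0, 1],
    [0.04, 0, 0, 0, 0, 0, 1],
    [0.043, 0, 0, 0, 0, 0, 1],
    [0.043, 0, 0, 0, 0, 0, 1],
  ],
)

```text
clock: 4.2
eef_pos: [0.6464, -0.1279, 0.0227]
tool_rot: [-0.031, 0.029, -0.706, 0.707]
wrist_force: [4.5, 0.0, 3.6]
grip_width: 0.0852
```

Request:
servo_tool(
  commands=[
    [-0.006, 0, 0, 0, 0, 0, 1],
    [-0.012, 0, 0, 0, 0, 0, 1],
    [-0.012, -0.03, 0, 0, 0, 0, 0.0],
    [-0.012, -0.08, 0, 0, 0, 0, 0.0],
    [-0.012, -0.12, 0, 0, 0, 0, 0.0],
    [-0.012, -0.12, 0, 0, 0, 0, 0.0],
  ],
)

```text
clock: 4.8
eef_pos: [0.6611, -0.1271, 0.1479]
tool_rot: [-0.033, 0.027, -0.706, 0.707]
wrist_force: [1.4, -0.1, -1.6]
grip_width: 0.0426
```

```bash
python3 - <<'E'
from go import *
go(-.32,-.0,.14,np.pi/2)
im=manip.get_image("top")
for k in(1,2):
    b=manip.outline_of("pine_block","top")
    if b: pm,i=fit("top",BLOCK,b[0]["pixels"],[.59,-.1345,1.656]);print("net",rel(pm,G),i);break
pb,i=block(im,[.59,-.1345,1.656]);print("col",rel(pb,G),i)
overlay(im,[(GAUGE,G),(BLOCK,pb)],"pics/t3.png")
E
```

```text
shift [0.0703 0.0077 0.163 ] turn [ 0.0049  1.5707 -0.0079] jawflip False
shift [0.0703 0.0077 0.163 ] turn [-0.0079 -1.5709 -0.0049] jawflip True
now 4.8 tcp gauge [-0.157  -0.0702 -3.1417] 0.14791963623418036 F [ 1.4 -0.1 -1.6] w 0.04260836062641161 q [ 0.13  0.58 -0.04  1.55  0.02  1.01 -1.4 ]
net [-0.1569 -0.0024  0.0092] 0.9459950746326868
col [-0.1559  0.0002 -0.0065] 0.6333655450279593
```

View pics/t3.png

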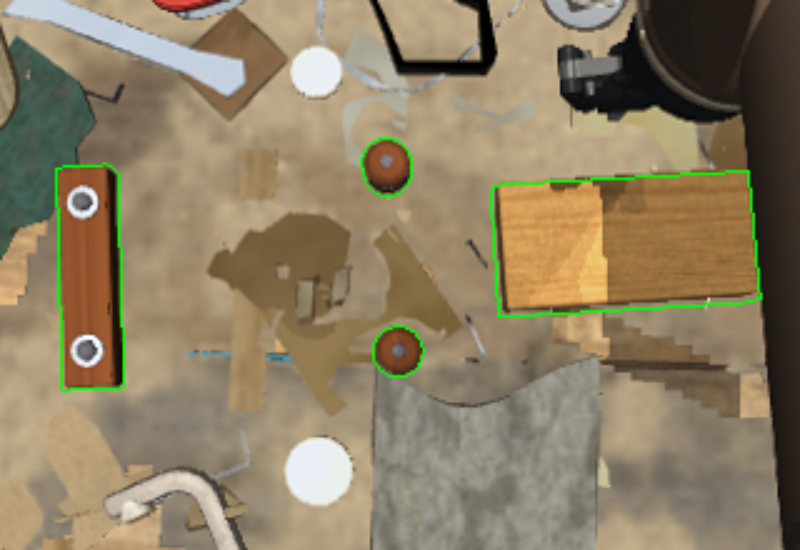

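The block is now on the centre line and aligned with the gauge: net fit y −2.4 mm, yaw 0.009. Now I'll turn the jaws and go behind its rear end.

Request:
servo_tool(
  commands=[
    [0.02, 0.007, 0.045, -0.001, -0.14, -0.001, 0.0],
    [0.04, 0.007, 0.09, -0.002, -0.29, -0.002, 0.0],
    [0.06, 0.007, 0.13, -0.003, -0.44, -0.003, 0.0],
    [0.07, 0.007, 0.15, -0.008, -0.59, -0.005, 0.0],
    [0.07, 0.007, 0.15, -0.008, -0.74, -0.005, 0.0],
    [0.07, 0.007, 0.15, -0.008, -0.89, -0.005, 0.0],
    [0.07, 0.007, 0.15, -0.008, -1.04, -0.005, 0.0],
    [0.07, 0.007, 0.15, -0.008, -1.18, -0.005, 0.0],
    [0.07, 0.007, 0.15, -0.008, -1.33, -0.005, 0.0],
    [0.07, 0.007, 0.15, -0.008, -1.47, -0.005, 0.0],
  ],
)

```text
clock: 5.9
eef_pos: [0.5995, -0.2815, 0.1326]
tool_rot: [0.495, -0.5, 0.506, -0.498]
wrist_force: [-0.2, 0.1, -0.5]
grip_width: 0.0428
```

```bash
python3 - <<'E'
from go import *
go(-.28,-.002,.018,np.pi/2)
E
```

```text
shift [-0.0257  0.1146  0.0053] turn [0.0059 3.0471 0.0187] jawflip False
shift [-0.0257  0.1146  0.0053] turn [ 0.0123 -0.0944 -0.0039] jawflip True
now 5.9 tcp gauge [-0.3056  0.0043 -1.6652] 0.13256351077750825 F [-0.2  0.1 -0.5] w 0.042776323227943024 q [ 0.61  0.62 -0.4   1.55  0.27  1.04  0.13]
```

Request:
servo_tool(
  commands=[
    [-0.0257, 0.03, 0.0053, 0.012, -0.0944, -0.004, 0.0],
    [-0.0257, 0.06, 0.0053, 0.012, -0.0944, -0.004, 0.0],
    [-0.0257, 0.09, 0.0053, 0.012, -0.0944, -0.004, 0.0],
    [-0.0257, 0.107, 0.0053, 0.012, -0.0944, -0.004, 0.0],
    [-0.0257, 0.1146, 0.0053, 0.012, -0.0944, -0.004, 0.0],
    [-0.0257, 0.1146, 0.0053, 0.012, -0.0944, -0.004, 0.0],
  ],
)

```text
clock: 6.5
eef_pos: [0.6047, -0.256, 0.019]
tool_rot: [0.519, -0.519, 0.479, -0.481]
wrist_force: [0.8, 0.6, 1.1]
grip_width: 0.0428
```

```bash
python3 - <<'E'
from go import *
go(-.10,-.002,.018,np.pi/2)
im=manip.get_image("top")
b=manip.outline_of("pine_block","top")
if b: pm,i=fit("top",BLOCK,b[0]["pixels"],[.59,-.1345,1.656]);print("net",rel(pm,G),i)
E
```

```text
shift [-0.1806  0.0008 -0.0023] turn [-0.0018  3.1352 -0.0018] jawflip False
shift [-0.1806  0.0008 -0.0023] turn [-0.0012 -0.0064  0.0011] jawflip True
now 6.5 tcp gauge [-0.2806 -0.0031 -1.5772] 0.019048630315200526 F [0.8 0.6 1.1] w 0.04282449603217657 q [ 0.56  0.74 -0.38  1.66  0.35  0.81  0.11]
net [-0.1579 -0.0032  0.0057] 0.9471916642595384
```

Request:
servo_tool(
  commands=[
    [-0.012, 0, 0, 0, -0.006, 0, 0.0],
    [-0.022, 0, 0, 0, -0.006, 0, 0.0],
    [-0.028, 0, 0, 0, -0.006, 0, 0.0],
    [-0.035, 0, -0.001, 0, -0.006, 0, 0.0],
    [-0.042, 0, -0.002, 0, -0.006, 0, 0.0],
    [-0.049, 0, -0.003, 0, -0.006, 0, 0.0],
    [-0.056, 0, -0.004, 0, -0.006, 0, 0.0],
    [-0.063, 0, -0.004, 0, -0.006, 0, 0.0],
    [-0.07, 0, -0.004, 0, -0.006, 0, 0.0],
    [-0.072, 0, -0.004, 0, -0.006, 0, 0.0],
  ],
)

```text
clock: 7.6
eef_pos: [0.5965, -0.1853, 0.0212]
tool_rot: [0.521, -0.52, 0.476, -0.481]
wrist_force: [1.1, -5.3, 4.9]
grip_width: 0.0429
```

```bash
python3 - <<'E'
from go import *
go(-.15,0,.018,np.pi/2)
im=manip.get_image("top")
b=manip.outline_of("pine_block","top")
p0=[*g2w(-.111,0),1.656]
pm=p0
if b: pm,i=fit("top",BLOCK,b[0]["pixels"],p0);print("net",rel(pm,G),i)
overlay(im,[(GAUGE,G),(BLOCK,pm)],"pics/t4.png")
E
```

```text
shift [-0.0595  0.0029 -0.001 ] turn [-0.0066  3.141  -0.0079] jawflip False
shift [-0.0595  0.0029 -0.001 ] turn [-0.005  -0.0006  0.0042] jawflip True
now 7.6 tcp gauge [-0.2095 -0.0009 -1.5714] 0.021178725260583613 F [ 1.1 -5.3  4.9] w 0.04285924232422438 q [ 0.47  0.7  -0.38  1.75  0.36  0.76 -0.01]
net [-0.1148  0.0015  0.0107] 0.9408311688675276
```

View pics/t4.png

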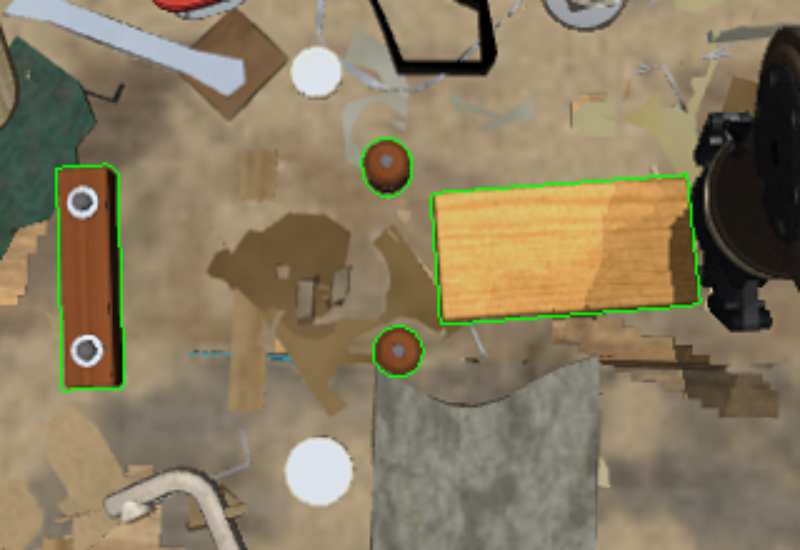

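The block is square in front of the gap at y +1.5 mm, yaw +0.01, with about 4 mm clearance at the nearer dog. I'll push the nose in with a slight correction.

Request:
servo_tool(
  commands=[
    [-0.006, 0.001, 0.0005, 0, 0.004, 0, 0.0],
    [-0.012, 0.002, 0.001, 0, 0.008, 0, 0.0],
    [-0.018, 0.002, 0.0015, 0, 0.01, 0, 0.0],
    [-0.024, 0.002, 0.0015, 0, 0.01, 0, 0.0],
    [-0.03, 0.002, 0.0015, 0, 0.01, 0, 0.0],
    [-0.036, 0.002, 0.0015, 0, 0.01, 0, 0.0],
    [-0.042, 0.002, 0.0015, 0, 0.01, 0, 0.0],
    [-0.048, 0.002, 0.0015, 0, 0.01, 0, 0.0],
    [-0.054, 0.002, 0.0015, 0, 0.01, 0, 0.0],
    [-0.06, 0.002, 0.0015, 0, 0.01, 0, 0.0],
  ],
)

```text
clock: 8.7
eef_pos: [0.5923, -0.1253, 0.0182]
tool_rot: [0.518, -0.518, 0.48, -0.483]
wrist_force: [0.8, -4.6, 4.2]
grip_width: 0.0431
```

```bash
python3 - <<'E'
from go import *
go(-.10,0,.018,np.pi/2)
im=manip.get_image("top")
b=manip.outline_of("pine_block","top")
p0=[*g2w(-.055,0),1.656]
if b: pm,i=fit("top",BLOCK,b[0]["pixels"],p0);print("net",rel(pm,G),i)
E
```

```text
shift [-0.0494  0.0001 -0.0023] turn [-0.005   3.1305 -0.0055] jawflip False
shift [-0.0494  0.0001 -0.0023] turn [-0.0035 -0.0111  0.0032] jawflip True
now 8.7 tcp gauge [-0.1494 -0.0018 -1.5819] 0.01822050443403062 F [ 0.8 -4.6  4.2] w 0.04309063735764066 q [ 0.37  0.68 -0.37  1.8   0.35  0.73 -0.12]
net [-0.055  -0.0003 -0.011 ] 0.9209212447095643
```

Request:
servo_tool(
  commands=[
    [-0.008, 0, 0, 0, -0.006, 0, 0.0],
    [-0.016, 0, -0.0005, 0, -0.011, 0, 0.0],
    [-0.024, 0, -0.001, 0, -0.011, 0, 0.0],
    [-0.032, 0, -0.001, 0, -0.011, 0, 0.0],
    [-0.04, 0, -0.001, 0, -0.011, 0, 0.0],
    [-0.048, 0, -0.001, 0, -0.011, 0, 0.0],
    [-0.056, 0, -0.001, 0, -0.011, 0, 0.0],
    [-0.064, 0, -0.001, 0, -0.011, 0, 0.0],
    [-0.072, 0, -0.001, 0, -0.011, 0, 0.0],
    [-0.08, 0, -0.001, 0, -0.011, 0, 0.0],
  ],
)

```text
clock: 9.8
eef_pos: [0.5852, -0.0447, 0.018]
tool_rot: [0.521, -0.521, 0.477, -0.48]
wrist_force: [1.3, -6.0, 3.6]
grip_width: 0.0429
```

```bash
python3 - <<'E'
from go import *
go(.009,0,.018,np.pi/2)
im=manip.get_image("top")
b=manip.outline_of("pine_block","top")
p0=[*g2w(.025,0),1.656];pm=p0
if b: pm,i=fit("top",BLOCK,b[0]["pixels"],p0);print("net",rel(pm,G),i)
overlay(im,[(GAUGE,G),(BLOCK,pm)],"pics/t5.png")
E
```

```text
shift [-0.0775 -0.0002 -0.0016] turn [ 0.0043 -3.141   0.0052] jawflip False
shift [-0.0775 -0.0002 -0.0016] turn [-0.0033  0.0005  0.0027] jawflip True
now 9.8 tcp gauge [-0.0685 -0.0016 -1.5702] 0.018009673752665295 F [ 1.3 -6.   3.6] w 0.04287564436599971 q [ 0.24  0.66 -0.37  1.85  0.35  0.7  -0.25]
net [ 0.0312 -0.0002 -0.0042] 0.80258839600007
```

View pics/t5.png

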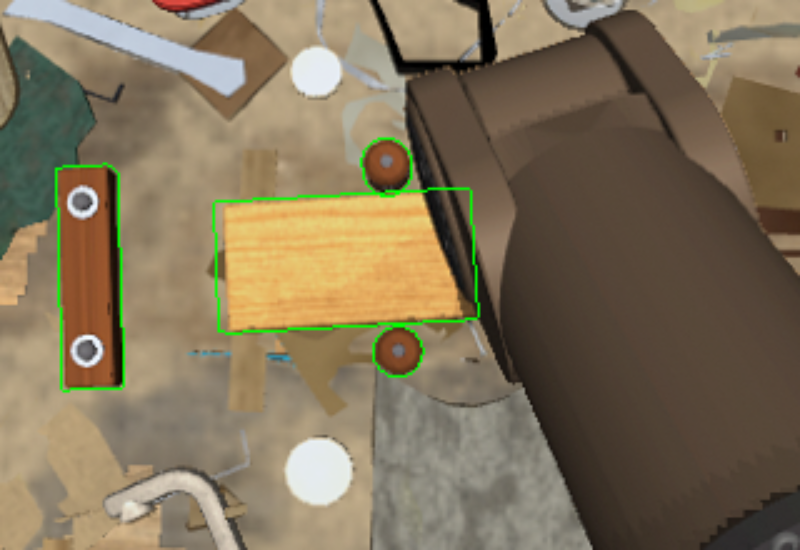

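The block is through the gap without touching the dogs. Its front end is at column ~224 and the fit overshoots slightly because the arm hides the rear; from the TCP it is at x ≈ 0.026.

Request:
servo_tool(
  commands=[
    [-0.008, 0, 0, 0, 0, 0, 0.0],
    [-0.016, 0, -0.0005, 0, 0, 0, 0.0],
    [-0.024, 0, -0.001, 0, 0, 0, 0.0],
    [-0.032, 0, -0.001, 0, 0, 0, 0.0],
    [-0.04, 0, -0.001, 0, 0, 0, 0.0],
    [-0.047, 0, -0.001, 0, 0, 0, 0.0],
    [-0.054, 0, -0.001, 0, 0, 0, 0.0],
    [-0.061, 0, -0.001, 0, 0, 0, 0.0],
    [-0.067, 0, -0.001, 0, 0, 0, 0.0],
    [-0.07, 0, -0.001, 0, 0, 0, 0.0],
  ],
)

```text
clock: 10.9
eef_pos: [0.5782, 0.0256, 0.0177]
tool_rot: [0.522, -0.521, 0.477, -0.479]
wrist_force: [0.8, -2.7, 1.0]
grip_width: 0.0428
```

Request:
servo_tool(
  commands=[
    [-0.002, 0, 0, 0, 0, 0, 0.0],
    [-0.003, 0, 0, 0, 0, 0, 0.0],
    [-0.004, 0, 0, 0, 0, 0, 0.0],
  ],
)

```text
clock: 11.2
eef_pos: [0.578, 0.0281, 0.0177]
tool_rot: [0.521, -0.521, 0.477, -0.48]
wrist_force: [-0.2, -4.3, 0.7]
grip_width: 0.0428
```

```bash
python3 - <<'E'
from go import *
go(.0105,0,.018,np.pi/2)
im=manip.get_image("top")
b=manip.outline_of("pine_block","top")
p0=[*g2w(.1,0),1.656];pm=p0
if b: pm,i=fit("top",BLOCK,b[0]["pixels"],p0);print("net",rel(pm,G),i)
overlay(im,[(GAUGE,G),(BLOCK,pm)],"pics/t6.png")
E
```

```text
shift [-0.0058 -0.0003 -0.0006] turn [ 0.0042 -3.1414  0.0052] jawflip False
shift [-0.0058 -0.0003 -0.0006] turn [-0.0033  0.0001  0.0027] jawflip True
now 11.2 tcp gauge [ 0.0047 -0.0006 -1.5706] 0.017711944286386675 F [-0.2 -4.3  0.7] w 0.042847972473855495 q [ 0.11  0.65 -0.36  1.87  0.35  0.69 -0.37]
net [ 0.1016  0.0028 -0.0207] 0.5399730333545538
```

View pics/t6.png

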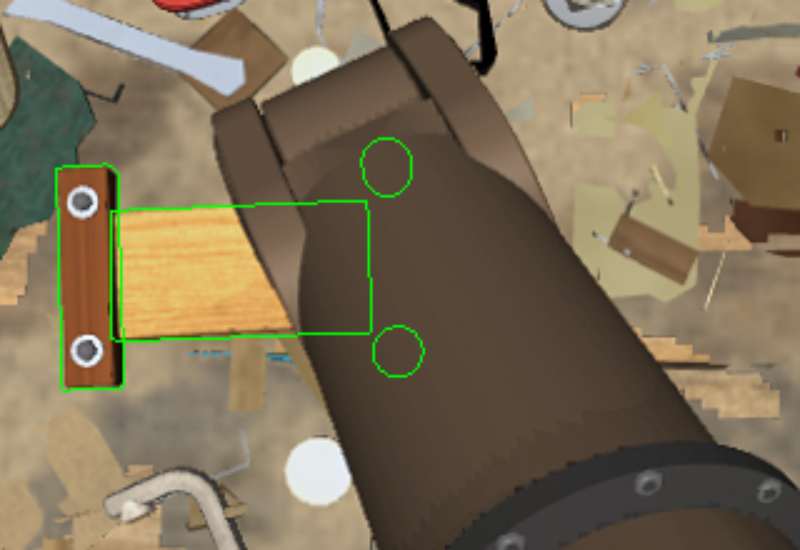

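The front end, at column ~117, is a few mm short of the stop. The force is still only sliding friction, so I'll creep on until it rises.

Request:
servo_tool(
  commands=[
    [-0.001, 0, 0, 0, 0, 0, 0.0],
    [-0.002, 0, 0, 0, 0, 0, 0.0],
    [-0.003, 0, 0, 0, 0, 0, 0.0],
  ],
)

```text
clock: 11.6
eef_pos: [0.5778, 0.0316, 0.0177]
tool_rot: [0.521, -0.521, 0.477, -0.48]
wrist_force: [0.7, -3.2, 0.5]
grip_width: 0.0424
```

Request:
servo_tool(
  commands=[
    [-0.001, 0, 0, 0, 0, 0, 0.0],
    [-0.002, 0, 0, 0, 0, 0, 0.0],
  ],
)

```text
clock: 11.8
eef_pos: [0.5776, 0.0336, 0.0177]
tool_rot: [0.521, -0.521, 0.477, -0.48]
wrist_force: [0.1, -3.3, 0.7]
grip_width: 0.0429
```

Request:
servo_tool(
  commands=[
    [-0.001, 0, 0, 0, 0, 0, 0.0],
    [-0.0015, 0, 0, 0, 0, 0, 0.0],
  ],
)

```text
clock: 12.0
eef_pos: [0.5775, 0.034, 0.0177]
tool_rot: [-0.521, 0.521, -0.477, 0.48]
wrist_force: [1.2, -7.2, 0.4]
grip_width: 0.0424
```

Request:
servo_tool(
  commands=[
    [-0.001, 0, 0, 0, 0, 0, 0.0],
    [-0.0015, 0, 0, 0, 0, 0, 0.0],
  ],
)

```text
clock: 12.2
eef_pos: [0.5775, 0.034, 0.0177]
tool_rot: [-0.52, 0.521, -0.476, 0.481]
wrist_force: [0.7, -10.8, 1.3]
grip_width: 0.0425
```

The TCP has stalled at y 0.034 and the force is rising, so the block is against the stop. A slightly firmer press to seat it, then I'll back off, raise and swing clear of the view.

Request:
servo_tool(
  commands=[
    [-0.002, 0, 0, 0, 0, 0, 0.0],
    [-0.002, 0, 0, 0, 0, 0, 0.0],
  ],
)

```text
clock: 12.4
eef_pos: [0.5775, 0.0341, 0.0178]
tool_rot: [-0.519, 0.521, -0.476, 0.481]
wrist_force: [2.0, -14.7, 3.2]
grip_width: 0.0426
```

Request:
servo_tool(
  commands=[
    [0.006, 0, 0, 0, 0, 0, 0.0],
    [0.014, 0, 0, 0, 0, 0, 0.0],
    [0.014, -0.04, 0, 0, 0, 0, 0.0],
    [0.014, -0.09, 0, 0, 0, 0, 0.0],
    [0.05, -0.13, 0, 0, 0, 0, 0.0],
    [0.1, -0.15, 0, 0, 0, 0, 0.0],
    [0.15, -0.15, 0, 0, 0, 0, 0.0],
    [0.2, -0.15, 0, 0, 0, 0, 0.0],
    [0.24, -0.15, 0, 0, 0, 0, 0.0],
    [0.24, -0.15, 0, 0, 0, 0, 0.0],
  ],
)

```text
clock: 13.4
eef_pos: [0.5962, -0.2094, 0.1677]
tool_rot: [-0.518, 0.519, -0.478, 0.483]
wrist_force: [0.1, -1.1, -1.1]
grip_width: 0.0427
```

```bash
python3 - <<'E'
from go import *
go(-.2,0,.2,np.pi/2)
im=manip.get_image("top")
p0=[*g2w(.105,0),1.656];pm=p0
b=manip.outline_of("pine_block","top")
if b: pm,i=fit("top",BLOCK,b[0]["pixels"],p0);print("net",rel(pm,G),i)
pb,i=block(im,p0);print("col",rel(pb,G),i)
for l in("paste_pot_large","paste_pot_small","hardware_jar"):
    for r in manip.landmark_of(l,"top")[:1]: v,u=r["location"];print(l,at_z("top",u,v,0)[:2])
overlay(im,[(GAUGE,G),(BLOCK,pm)],"pics/t7.png")
E
```

```text
shift [-0.0333 -0.0325  0.0012] turn [-0.0094  3.1323 -0.0044] jawflip False
shift [-0.0333 -0.0325  0.0012] turn [-0.0028 -0.0093  0.006 ] jawflip True
now 13.4 tcp gauge [-0.2335  0.0014 -1.58  ] 0.16770485022121004 F [ 0.1 -1.1 -1.1] w 0.042720454940017534 q [ 0.51  0.53 -0.39  1.61  0.23  1.04  0.13]
net [0.1048 0.0013 0.008 ] 0.9370925513030294
col [ 0.1043  0.0003 -0.0019] 0.9208342370761271
paste_pot_large [0.4368 0.0725]
paste_pot_small [0.6982 0.0814]
hardware_jar [ 0.7759 -0.1066]
```

View pics/t7.png

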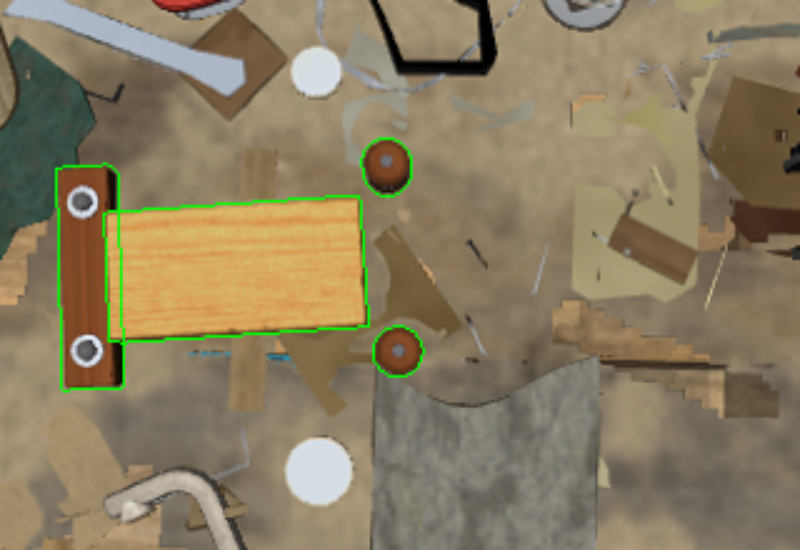

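The block is seated against the stop, with its front edge flush at columns 107–118 and square. The dogs and pots are where they were. Handing in.

```bash
python3 -c "
from cell import manip
print(manip.finish_job())"
```

```text
the job is handed in; nothing more can be done
None
```

The block is home against the stop batten and the job is handed in at about 14 s of the 72 s allowed; `finish_job()` gave no verdict. I pushed the block about 30 mm sideways onto the gap's centre line with the open fingers. Then I pushed its rear end through the dogs with the fingers half closed, until it stalled at the stop with about 15 N on the wrist. The fingers then backed off and rose clear.

**Final position:** the last top picture put block_mid at gauge x ≈ 0.104–0.105 m and y ≈ 0–1 mm, with yaw within 0.01 rad. All of these are inside the limits.

**Half-way through the gap:** the fit just before the x window gave y ≈ 0 mm (x −0.055). The last one inside the gap also gave y ≈ 0 mm.

**Bystanders:** the jar and the larger pot read within about 5 mm of where they started. The smaller pot's network reading differed by about 11 mm, but it sits at the same pixels in the pictures before and after, so I take that as detector noise.

**Checks that failed or disagreed:**
- The network never outlined the gauge, so I fitted its pose from colour instead.
- While the arm hid part of the block, the outline fits were up to about 7 mm off. There I relied on the TCP position and the contact force.

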